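# Jug from the dispenser to the balance

## Task

Lift the steel jug by its handle out from under the head of the water dispenser and stand it upright on the round pan of the balance, with its whole base on the pan. Set it down rather than dropping it, let go, and leave the other things on the worktop where they stand.

Things in the scene. Friction and masses are not known exactly. Their poses are not given: they have to be found in the camera images.
- jug: Open round stainless steel jug, 105 mm tall, outer diameter 80 mm (86 mm at the flared rim), 76 mm at the base, 0.2 to 0.42 kg, loose. It stands on the dispenser's drip tray. Origin: centre of its underside; z up along its axis; its handle stands out along its own -x.
- jug_handle: The jug's steel strap handle, rigid with the jug and with the same origin and axes: an upright strap, 12 mm wide along the jug's y, 9 mm thick along x, from 26 to 92 mm above the jug's underside, its middle 78 mm from the jug's axis (clear gap of 33 mm to the jug's wall), joined to the wall by 12 mm wide, 8 mm thick arms at heights 30 and 88 mm.
- grip (a point): Middle of the upright strap of the jug's handle, 78 mm along the jug's -x from its axis and 59 mm above its underside; axes as the jug's. Above the handle hangs the dispenser's head, so a gripper comes in tilted, from the side the handle points to.
- dispenser: White water dispenser, fixed, 120 mm wide (y), 335 mm tall. Origin: on the worktop under the centre of the drip tray; its front faces its own -x. Drip tray from x = -85 mm to the tower, 10 mm high, with a round steel grid (110 mm across, top at height 12 mm) on which the jug stands at the start. Tower from x = 70 to 180 mm; head above the tray, see nozzle.
- nozzle (a point): Tip of the 18 mm thick nozzle under the dispenser's head, 175 mm over the worktop, above the tray's centre; axes as the dispenser's. The head spans heights 185 to 335 mm and overhangs forward to x = -62 mm (panel and button to -66 mm). The jug's rim is at 117 mm, so it can be raised only about 55 mm until it has come out forward.
- balance: Grey top-pan balance, fixed, 215 mm long (x = -140 to 75 mm), 140 mm wide, casing 34 mm high, display and keys (up to 41 mm high) at its own -x, toward the robot. Origin: on the worktop under the centre of the pan; z up. Balance and dispenser stand side by side, in either order.
- pan (a point): Centre of the top face of the balance's round steel pan, 130 mm in diameter, 48 mm above the worktop, level and rigid.
- lab_bottle: Bystander: capped glass lab bottle, 70 mm diameter, 154 mm tall, origin centre of its underside.
- glass_beaker: Bystander: glass beaker, 61 mm diameter, 80 mm tall, origin centre of its underside.
- culture_flask: Bystander: culture flask lying flat, 129 x 68 x 37 mm (x, y, z), origin centre of its underside.
- timer: Bystander: flat bench timer, 68 x 62 x 18 mm, origin centre of its underside.
- petri_dish: Bystander: petri dish, 60 mm diameter, 14 mm tall, origin centre of its underside.
- tape_roll: Bystander: roll of label tape lying flat, 96 mm diameter, 25 mm tall, origin centre of its underside.

How it is judged:
By the outcome, as a careful person would: the job done as asked, in the order asked, and still so for the second after the job is handed in, with the robot touching nothing.
It also fails if it takes over 40 s, if anything falls off the work surface, if the arm or the gripper's body presses on something with over 40 N, if the wrist force passes 120 N, or if a joint passes its speed limit or range.

## Robot

A 7-joint arm with a two-finger parallel gripper is mounted at the origin on a cart in front of the work surface, level with it; the furniture and walls round the work are solid. World frame = base frame: x ahead of the robot, y to its left, z up, the work surface at z = 0. Lengths are in m, angles in rad, forces in N, time in s.
With the tool pointing down it reaches from about 0.425 to 0.925 m from the base axis. Payload 6.8 kg.
Tool frame: the origin (TCP) lies at the very end of the fingers, on their centre line; the grasp point (between the pads) lies 19 mm behind it; z points along the fingers, y is the line along which they close (so a half turn about z gives the same grasp; the last joint's range is limited). The gripper opens to 85 mm and grips with 20 to 120 N. Pads are 22 mm wide; open, the fingers measure 114 mm over their backs; the gripper's body (76 mm by 85 mm) begins 54 mm behind the grasp point. The pads swing forward as they close: fully open they stand 13 mm farther back than shut.
Start: joints at [-1.257, 0.477, 0.022, 1.555, -0.011, 1.109, -0.083], TCP at [0.276, 0.616, 0.201] pointing down, gripper open.
Joint ranges: [-2.96, 2.96], [-0.34, 2.1], [-1.41, 1.46], [0.24, 2.44], [-1.37, 4.51], [0.17, 1.92], [-2.96, 2.96]. Speed limits (rad/s): [2.39, 2.39, 3.14, 3.14, 3.14, 3.14, 3.14].

## Interface

Orientations are given as a unit quaternion [w, x, y, z].
In Python, from station import bot gives the robot as it stands. The module is installed in compiled form; this text tells all that it offers.
- The arm moves only by the shell command python3 -m jog 'ROWS' [OPENING] [FORCE]. ROWS is JSON, a list of rows, each a list of 4 numbers: the shift along the tool's x, y, z in cm, then the turn about the tool's z in rad. In form: [[x, y, z, spin], ...]. A call has 1 to 20 rows; each row is the pose to reach, as a shift and turn from the pose commanded when the call began, along the tool's axes at that moment; what a row does not reach only later rows make up. A row lasts 1/12 s, in which the tool goes at most 41.7 mm and 7.16 degrees, less where a joint would pass 70% of its speed; a pose out of reach is approached as far as the arm can. A call with a gripper value outside its range is refused whole. OPENING is the closure, from -1 (fully open) to 1 (shut), set as the call begins (- or left out, the last holds). The fingers move at their own pace and stop on an object; FORCE is the grip in N (left out, the last holds). Time passes only in rows, so rows that repeat a pose let the fingers close. It gives the time, the measured TCP pose, the force, the opening and the grip force at its end, in the units of the state.
- bot.get_obs(): the state, without advancing time (a new reading comes with each control period).
- bot.read_camera(name): name is "scene" or "top" or "wrist"; returns a dict with "pixels" (480x640x3 uint8, red, green, blue), "depth" (480x640 float32, m along the optical axis (not along the pixel's ray), 0 where there is no reading), "fovy" (degrees; the focal length in pixels is half the picture's height over the tangent of half this angle, whatever the lens; pixels are square), "cx", "cy" (the principal point, pixels), "pose" (4x4, takes a point from camera to world coordinates). Camera axes: x right, y down, z forward; pixel columns grow to the right and rows downward; lengths in m; the calibration is good to about 2 mm. The wrist camera is an equidistant fisheye: a pixel r from the principal point sees the ray r / f radians off the axis. A picture is of the moment at which its call begins.
- bot.hand_in(): hands the job in; it is judged then, once.
The state is a dict: "t": time; "q": joint angles; "joint_vel": joint speeds; "joint_torque": joint torques, N m; "eef_pos": TCP position; "tool_rot": TCP orientation; "contact_force": force on the tool from outside, world axes, zero at the start; "torque": the same for the moment, N m; "gripper_width": opening from 0.0 (shut) to 1.0 (fully open); "grasp_force": force on a finger pad.
Only numpy, scipy, OpenCV 4.12 (cv2) and the standard library are available. Lean on these libraries where they do the work, as an engineer would, in place of code of your own. Each camera call takes 0.05 s, during which the arm holds its last target. There are 200 camera calls.

## Working session

There is one attempt and no reset: what is moved stays moved. The work goes in short steps, Python scripts to look and compute and a shell command to move; the robot and the scene stay as the last step left them, time stands still between calls to the robot, and variables do not carry over. Pictures are saved under pics/ and viewed, at most 10 in all, crops included, and the job is handed in when it is done.

```bash
mkdir -p pics; cat > h.py <<'E'
import numpy as np, cv2
from station import bot
def snap(n,f):
    c=bot.read_camera(n); cv2.imwrite(f'pics/{f}.png',c['pixels'][:,:,::-1]); np.savez(f'pics/{f}.npz',**c); return c
def P(c,u,v,d=None):
    f=240/np.tan(np.radians(float(c['fovy']))/2)
    if d is None:
        w=c['depth'][v-1:v+2,u-1:u+2]; w=w[w>0]; d=np.median(w) if w.size else 0
    p=np.array([(u-c['cx'])/f*d,(v-c['cy'])/f*d,d,1]); return (c['pose']@p)[:3]
E
python3 - <<'E'
from h import *
for n in('scene','top'):
    c=snap(n,n+'1'); print(n,c['fovy'],c['cx'],c['cy'],c['pose'].round(3).tolist())
print(bot.get_obs())
E
```

```text
scene 51.852858790238784 321.0004464730629 238.99400059328698 [[-0.665, -0.488, 0.565, -0.443], [-0.746, 0.448, -0.492, 0.829], [-0.013, -0.749, -0.662, 1.24], [0.0, 0.0, 0.0, 1.0]]
top 46.44389085545593 315.1022312049109 239.96297018841733 [[0.235, -0.923, 0.305, -0.0], [-0.972, -0.221, 0.08, -0.134], [-0.006, -0.315, -0.949, 1.679], [0.0, 0.0, 0.0, 1.0]]
{'t': 0.1, 'q': array([-1.25708112,  0.47776032,  0.0222858 ,  1.55633945, -0.01149165,
        1.10933551, -0.08305358]), 'joint_vel': array([ 0.00165731,  0.00033612,  0.00106786, -0.0021052 , -0.00099481,
        0.00056586, -0.0004861 ]), 'joint_torque': array([ 5.84346300e-03, -5.97763002e+01,  1.61450800e+00, -2.81957245e+01,
        1.28842590e-02,  4.98247478e-03, -1.40730981e-05]), 'eef_pos': array([0.27609641, 0.61529823, 0.19999869]), 'tool_rot': array([-1.26482709e-04,  2.09288330e-01,  9.77853598e-01, -8.48304791e-04]), 'contact_force': array([-0.17956841, -0.46920054, -0.01530199]), 'torque': array([0.03411933, 0.01978982, 0.02026306]), 'grasp_force': 0.0, 'gripper_width': 1.0035857717178223}
```

View pics/scene1.png

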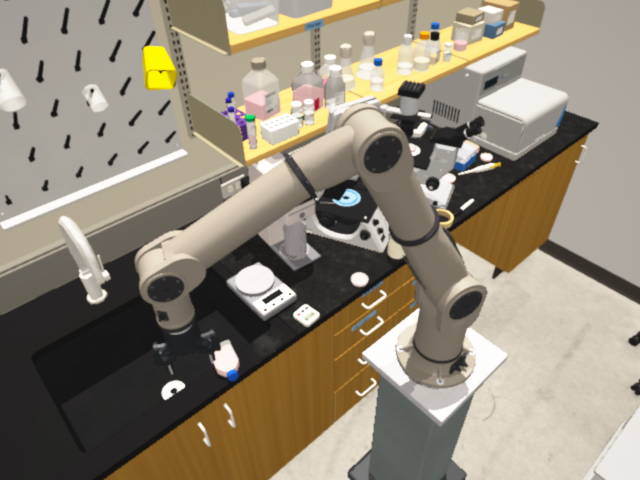

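View pics/top1.png

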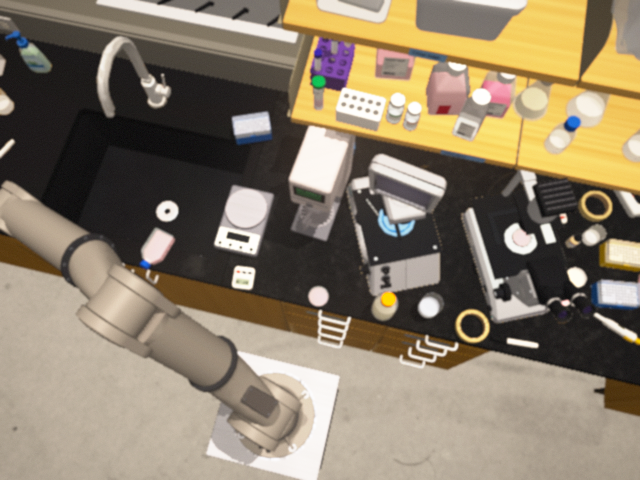

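The top view shows the balance pan at about (246,208), the dispenser head at (322,168), and the tray and jug at (313,213). The handle side needs an enlarged view.

```bash
python3 - <<'E'
from h import *
a=cv2.imread('pics/top1.png')[120:270,200:370]; b=cv2.imread('pics/scene1.png')[170:320,210:380]
cv2.imwrite('pics/crop1.png',np.vstack([cv2.resize(x,None,fx=2,fy=2,interpolation=2) if 0 else cv2.resize(x,(680,600),interpolation=2)[:,:] for x in [a]]))
cv2.imwrite('pics/crop2.png',cv2.resize(b,(680,600),interpolation=2))
c=np.load('pics/top1.npz')
for u,v in [(246,208),(227,208),(266,208),(246,190),(246,227),(310,145),(338,133),(335,207),(320,215),(310,225)]: print(u,v,P(c,u,v).round(3))
E
```

```text
246 208 [0.575 0.239 0.05 ]
227 208 [0.563 0.298 0.044]
266 208 [0.591 0.179 0.045]
246 190 [0.633 0.255 0.051]
246 227 [0.517 0.223 0.041]
310 145 [0.689 0.056 0.335]
338 133 [ 0.74  -0.009  0.337]
335 207 [ 0.66  -0.029  0.008]
320 215 [0.594 0.005 0.081]
310 225 [0.579 0.034 0.013]
```

View pics/crop1.png

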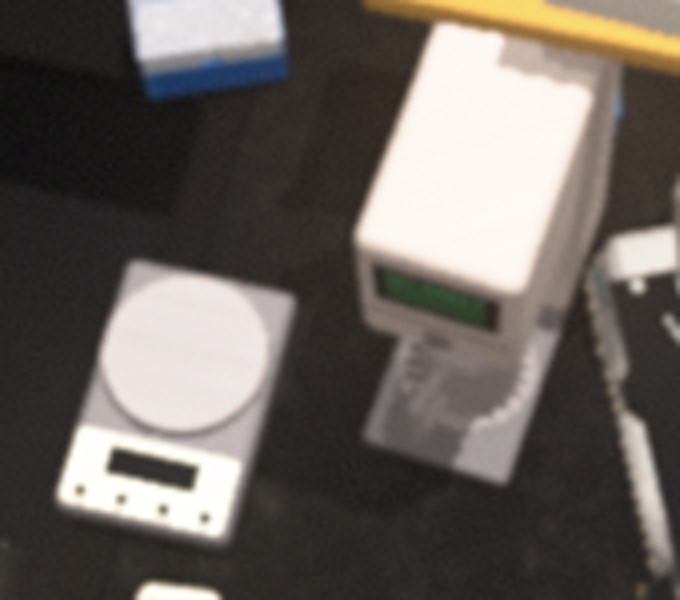

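View pics/crop2.png

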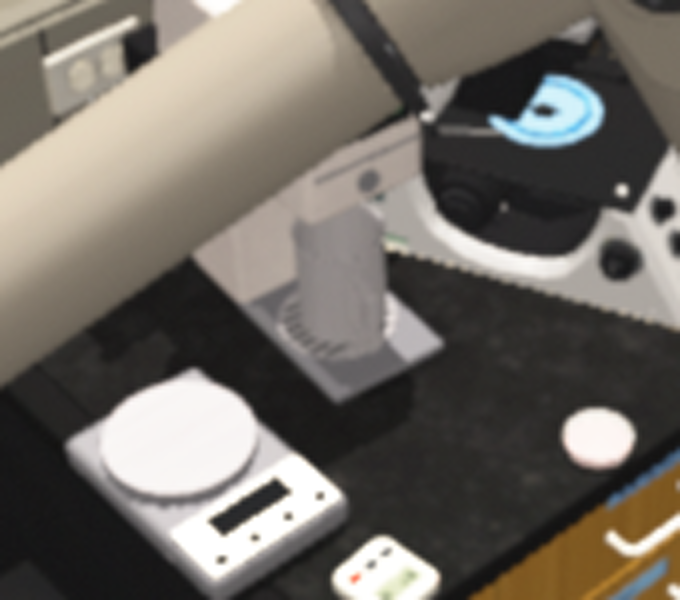

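The balance and the dispenser with the jug on its tray are clear, but the handle isn't. I'll use the point clouds from both cameras.

```bash
cat >> h.py <<'E'
def cloud(c):
    f=240/np.tan(np.radians(float(c['fovy']))/2); v,u=np.mgrid[:480,:640]; d=c['depth']
    p=np.stack([(u-c['cx'])/f*d,(v-c['cy'])/f*d,d,np.ones_like(d)],-1)@c['pose'].T
    return np.concatenate([p[...,:3][d>0],np.stack([u,v],-1)[d>0]],1)
def box(p,x0,x1,y0,y1,z0,z1): return p[(p[:,0]>x0)&(p[:,0]<x1)&(p[:,1]>y0)&(p[:,1]<y1)&(p[:,2]>z0)&(p[:,2]<z1)]
E
python3 - <<'E'
from h import *
T=cloud(np.load('pics/top1.npz'));S=cloud(np.load('pics/scene1.npz'))
for n,p in(('T',T),('S',S)):
    j=box(p,.52,.72,-.1,.12,.025,.17); print(n,len(j))
    for z in np.arange(.025,.17,.02):
        k=j[(j[:,2]>z)&(j[:,2]<z+.02)]
        if len(k): print(z.round(3),len(k),k[:,:2].min(0).round(3),k[:,:2].max(0).round(3),np.median(k[:,:2],0).round(3))
    h=box(p,.5,.95,-.2,.2,.325,.345)[:,:2].astype(np.float32)
    if len(h)>20: print('head',len(h),cv2.minAreaRect(h))
    q=box(p,.45,.75,.12,.35,.046,.056)
    print('pan',len(q),cv2.minAreaRect(q[:,:2].astype(np.float32)),q[:,2].mean()) 
    q=box(p,.35,.75,.12,.36,.028,.06)
    print('bal',cv2.minAreaRect(q[:,:2].astype(np.float32)))
    q=box(p,.45,.75,-.1,.12,.006,.014)
    print('tray',len(q),cv2.minAreaRect(q[:,:2].astype(np.float32)),cv2.boxPoints(cv2.minAreaRect(q[:,:2].astype(np.float32))).round(3).tolist())
# jug cylinder fit from scene
from scipy.optimize import least_squares
j=box(S,.55,.72,-.08,.1,.03,.1); 
f=lambda c:np.hypot(j[:,0]-c[0],j[:,1]-c[1])-.04
r=least_squares(f,[.66,.03],loss='soft_l1',f_scale=.003);print('jug',r.x,np.abs(f(r.x)).mean(),len(j))
j=box(T,.5,.72,-.1,.12,.04,.17); np.set_printoptions(suppress=True); print(j[::max(1,len(j)//60)].round(3))
E
```

```text
T 746
0.025 110 [ 0.568 -0.096] [0.718 0.054] [ 0.624 -0.019]
0.045 137 [ 0.549 -0.1  ] [0.719 0.053] [ 0.61  -0.014]
0.065 117 [ 0.549 -0.099] [0.718 0.058] [ 0.612 -0.011]
0.085 104 [ 0.548 -0.087] [0.715 0.051] [0.592 0.024]
0.105 134 [ 0.553 -0.1  ] [0.72  0.051] [ 0.698 -0.07 ]
0.125 135 [ 0.624 -0.1  ] [ 0.719 -0.035] [ 0.672 -0.09 ]
0.145 7 [ 0.699 -0.043] [ 0.713 -0.037] [ 0.705 -0.041]
0.165 2 [ 0.704 -0.043] [ 0.712 -0.041] [ 0.708 -0.042]
head 2807 ((0.6592975854873657, -0.05445823073387146), (0.1851213276386261, 0.2882838249206543), 0.8948079347610474)
pan 825 ((0.5516308546066284, 0.23696327209472656), (0.181444451212883, 0.1288408786058426), 1.576926350593567) 0.04975608330827549
bal ((0.5444819331169128, 0.2386265993118286), (0.2152983546257019, 0.13976028561592102), 0.2200864851474762)
tray 795 ((0.5933933854103088, 0.010001197457313538), (0.28709524869918823, 0.2185833901166916), 0.13712678849697113) [[0.44999998807907104, 0.11900000274181366], [0.44999998807907104, -0.10000000149011612], [0.7369999885559082, -0.0989999994635582], [0.7369999885559082, 0.1199999973177
[... 2963 characters left out ...]
   214.   ]
 [  0.591   0.03    0.075 312.    215.   ]
 [  0.601  -0.003   0.07  323.    215.   ]
 [  0.579   0.033   0.096 310.    216.   ]
 [  0.595   0.002   0.074 321.    216.   ]
 [  0.573   0.037   0.098 308.    217.   ]
 [  0.591   0.008   0.071 319.    217.   ]
 [  0.566   0.042   0.105 306.    218.   ]
 [  0.589   0.013   0.063 317.    218.   ]
 [  0.564   0.041   0.102 306.    219.   ]
 [  0.588   0.01    0.059 318.    219.   ]
 [  0.582   0.037   0.05  309.    220.   ]
 [  0.557   0.04    0.104 306.    221.   ]
 [  0.579   0.033   0.042 310.    222.   ]
 [  0.553   0.048   0.083 303.    224.   ]
 [  0.568   0.037   0.041 308.    225.   ]
 [  0.553   0.049   0.046 303.    228.   ]]
```

```bash
python3 - <<'E'
from h import *
from scipy.optimize import least_squares
T=cloud(np.load('pics/top1.npz'));S=cloud(np.load('pics/scene1.npz'))
A=np.vstack([box(p,.5,.67,-.03,.06,.03,.112) for p in(T,S)])
c=np.array([.63,.015]);
for i in range(8):
    r=np.hypot(*(A[:,:2]-c).T); k=A[np.abs(r-.04)<(.02 if i<3 else .005)]
    c=least_squares(lambda c:np.hypot(k[:,0]-c[0],k[:,1]-c[1])-.04,c,loss='soft_l1',f_scale=.002).x
r=np.hypot(*(A[:,:2]-c).T); print('jug',c,len(k),len(A))
h=A[(r>.055)&(r<.095)]; print('handle r',np.percentile(r[r<.1],[90,97,99]))
a=np.arctan2(h[:,1]-c[1],h[:,0]-c[0]); print(np.histogram(np.degrees(a)%360,bins=range(120,300,10)))
g=A[(r>.068)&(r<.09)]; print('strap',len(g),np.median(g[:,:2],0),g[:,:3].min(0),g[:,:3].max(0))
for p in(T,S):
    g=box(p,.4,.95,-.06,.12,.333,.34); print('headtop',len(g),cv2.boxPoints(cv2.minAreaRect(g[:,:2].astype(np.float32))).round(3).tolist())
    q=box(p,.45,.72,-.08,.1,.008,.016);q=q[(q[:,0]<.62)]; 
    for lo in np.arange(-.06,.09,.015):
        w=q[(q[:,1]>lo)&(q[:,1]<lo+.015)]; print(lo.round(3),len(w), np.percentile(w[:,0],3).round(3) if len(w) else '')
E
python3 - <<'E'
import cv2
a=cv2.imread('pics/top1.png')[190:250,280:360]
cv2.imwrite('pics/crop3.png',cv2.resize(a,(800,600),interpolation=2))
E
```

```text
jug [0.62775211 0.02112004] 639 863
handle r [0.07345459 0.08166475 0.08443522]
(array([ 0,  0,  0, 49, 97,  0,  0,  0,  0,  0,  0,  0,  0,  0,  0,  0,  0]), array([120, 130, 140, 150, 160, 170, 180, 190, 200, 210, 220, 230, 240,
       250, 260, 270, 280, 290]))
strap 98 [0.55203284 0.04614481] [0.54379367 0.03824477 0.04219192] [0.56319144 0.05473903 0.11180449]
headtop 1710 [[0.5659999847412109, -0.02800000086426735], [0.7459999918937683, -0.04500000178813934], [0.7580000162124634, 0.07000000029802322], [0.5770000219345093, 0.08799999952316284]]
-0.06 4 0.528
-0.045 12 0.464
-0.03 75 0.54
-0.015 67 0.543
0.0 61 0.499
0.015 51 0.507
0.03 33 0.484
0.045 18 0.475
0.06 57 0.538
0.075 53 0.516
headtop 289 [[0.6970000267028809, -0.03999999910593033], [0.7689999938011169, -0.041999999433755875], [0.7720000147819519, 0.07599999755620956], [0.699999988079071, 0.07800000160932541]]
-0.06 0 
-0.045 3 0.597
-0.03 47 0.543
-0.015 35 0.543
0.0 33 0.544
0.015 27 0.465
0.03 36 0.501
0.045 41 0.546
0.06 45 0.549
0.075 41 0.549
```

View pics/crop3.png

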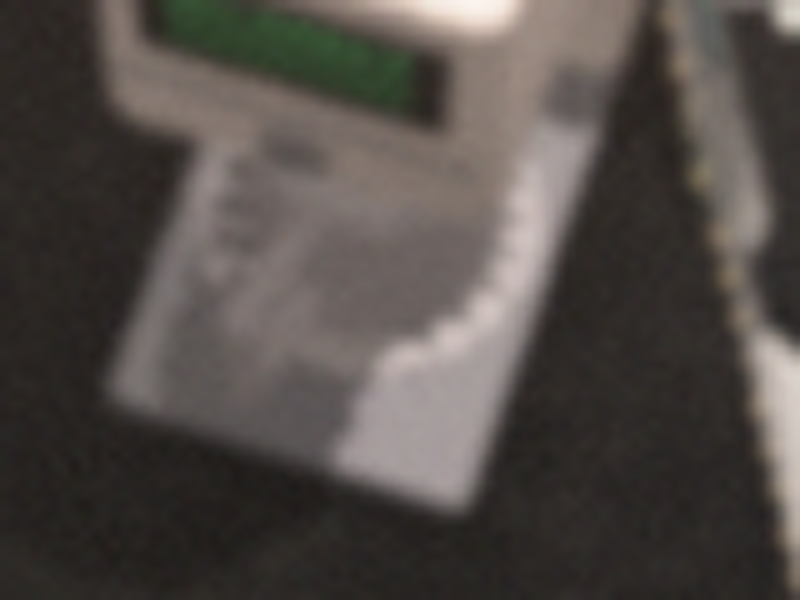

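The jug axis fits at about (0.628, 0.021) and the strap at (0.552, 0.046), r = 80 mm, which matches the given size. The handle therefore points along azimuth 162°. The pan is at about (0.576, 0.240).

The row format has no tilt term, but the grasp needs a tilt. I'll check in free air how the arm behaves near its q6 limit, by raising the tool straight up.

```bash
python3 -m jog '[[0,0,-3,0],[0,0,-6,0],[0,0,-9,0],[0,0,-12,0],[0,0,-15,0],[0,0,-18,0],[0,0,-21,0],[0,0,-24,0],[0,0,-27,0],[0,0,-30,0],[0,0,-33,0],[0,0,-36,0],[0,0,-39,0],[0,0,-42,0],[0,0,-45,0],[0,0,-45,0]]'; python3 -c "
from station import bot;o=bot.get_obs();print(o['q'].round(3))"
```

```text
t: 1.43
eef_pos: [0.2648, 0.6036, 0.6347]
tool_rot: [0.007, 0.21, 0.977, 0.043]
contact_force: [-0.3, 1.6, -1.4]
gripper_width: 1.002
grasp_force: 0.0
[-1.552  0.395  0.582  0.795 -0.243  1.915  0.039]
```

```bash
python3 -m jog '[[0,0,-3,0],[0,0,-6,0],[0,0,-9,0],[0,0,-12,0],[0,0,-12,0]]'; python3 -m jog '[[0,3,0,0],[0,6,0,0],[0,6,0,0]]'; python3 - <<'E'
from h import *
o=bot.get_obs();print(o['q'].round(3))
T=cloud(np.load('pics/top1.npz'))
for x in np.arange(.5,1.3,.1):
  print(x.round(1),[ (lambda b: round(float(np.percentile(b[:,2],98)),2) if len(b)>5 else None)(box(T,x,x+.1,y,y+.1,-.3,1.3)) for y in np.arange(-.6,.5,.1)])
E
```

```text
t: 1.85
eef_pos: [0.247, 0.574, 0.6933]
tool_rot: [0.015, 0.209, 0.974, 0.088]
contact_force: [-0.4, 1.5, -0.6]
gripper_width: 1.006
grasp_force: 0.0
t: 2.1
eef_pos: [0.2687, 0.6263, 0.6866]
tool_rot: [0.018, 0.208, 0.973, 0.099]
contact_force: [0.2, 2.0, -3.0]
gripper_width: 1.001
grasp_force: 0.0
[-1.443  0.394  0.387  0.653 -0.173  1.913 -0.023]
0.5 [0.46, 0.2, 0.14, 0.53, 0.53, 0.34, 0.34, 0.05, 0.06, 0.05, -0.28]
0.6 [0.47, 0.21, 0.14, 0.37, 0.53, 0.34, 0.34, 0.05, 0.05, 0.04, -0.28]
0.7 [0.88, 0.91, 0.87, 0.87, 0.85, 0.81, 0.78, 0.78, 0.01, -0.28, -0.28]
0.8 [0.75, 0.84, 0.75, 0.55, 0.75, 0.75, 0.51, 0.51, 0.07, 0.07, 0.01]
0.9 [0.47, 0.76, 0.75, 0.39, 0.5, 0.49, 0.49, 0.48, 0.44, 0.44, 0.44]
1.0 [None, None, None, None, None, None, None, 0.32, 0.41, 0.4, 0.38]
1.1 [None, None, None, None, None, None, None, None, None, None, None]
1.2 [None, None, None, None, None, None, None, None, None, None, None]
```

Tilt builds up when I push past the q6 limit, now about 11°. Next I'll check whether it persists, while moving to azimuth about -18°.

```bash
cat >> h.py <<'E'
from scipy.spatial.transform import Rotation as R
def rot(): w,x,y,z=bot.get_obs()['tool_rot']; return R.from_quat([x,y,z,w])
def to(x,y,z,grasp=False):
    o=bot.get_obs(); r=rot(); M=r.as_matrix()
    p=o['eef_pos']-(M[:,2]*.019 if grasp else 0)
    print('shift cm',(r.inv().apply(np.array([x,y,z])-p)*100).round(2))
def st():
    o=bot.get_obs(); M=rot().as_matrix(); z=M[:,2]
    print('t',o['t'],'tcp',o['eef_pos'].round(4),'grasp',(o['eef_pos']-.019*z).round(4),'tilt',np.degrees(np.arccos(-z[2])).round(2),'az',np.degrees(np.arctan2(z[1],z[0])).round(1),'y',M[:,1].round(3),'q',o['q'].round(2))
    print('up in tool',M[2].round(3),'az-18 dir in tool',(M.T@[.949,-.314,0]).round(3))
E
python3 -c "
from h import *
st();to(.45,-.15,.66)"
```

```text
t 2.1 tcp [0.2687 0.6263 0.6866] grasp [0.2673 0.6228 0.7052] tilt 11.58 az 67.9 y [0.402 0.894 0.201] q [-1.44  0.39  0.39  0.65 -0.17  1.91 -0.02]
up in tool [ 0.007  0.201 -0.98 ] az-18 dir in tool [-0.994  0.1    0.013]
shift cm [-48.29 -62.63 -10.46]
```

```bash
python3 -m jog '[[-3,-2.5,-0.4,0],[-6,-5,-0.8,0],[-9,-7.5,-1.2,0],[-12,-10,-1.6,0],[-15,-12.5,-2,0],[-18,-15,-2.4,0],[-21,-17.5,-2.8,0],[-24,-20,-3.2,0],[-27,-22.5,-3.6,0],[-30,-25,-4,0],[-33,-28,-4.5,0],[-35,-31,-5,0],[-37,-34,-5.5,0],[-39,-37,-6,0],[-41,-40.5,-6.5,0],[-43,-44,-7,0],[-44.5,-47.5,-7.5,0],[-46,-51,-8,0],[-47,-54.5,-9,0],[-48,-58,-10,0]]'; python3 -m jog '[[-0.2,-2,0,0],[-0.3,-4,-0.2,0],[-0.3,-4.6,-0.5,0],[-0.3,-4.6,-0.5,0]]'; python3 -c "
from h import *
st()"
```

```text
t: 3.77
eef_pos: [0.4661, -0.0974, 0.6593]
tool_rot: [0.023, 0.212, 0.972, 0.102]
contact_force: [-1.1, -0.6, 0.6]
gripper_width: 0.999
grasp_force: 0.0
t: 4.1
eef_pos: [0.4498, -0.1375, 0.6522]
tool_rot: [0.024, 0.212, 0.972, 0.102]
contact_force: [0.1, -0.2, 0.4]
gripper_width: 0.998
grasp_force: 0.0
t 4.1 tcp [ 0.4498 -0.1375  0.6522] grasp [ 0.4481 -0.1411  0.6708] tilt 12.04 az 64.4 y [0.406 0.89  0.208] q [-0.47  0.    0.82  1.2  -0.22  1.92  1.41]
up in tool [-0.004  0.208 -0.978] az-18 dir in tool [-0.994  0.106  0.027]
```

Tilt persists. The required change is about +28° along x and -22° along y, so I'll push at azimuth about -38°.

```bash
python3 -c "
from h import *
to(.41,-.32,.65);to(.41,-.32,.85)"
```

```text
shift cm [ -3.98 -17.9   -3.57]
shift cm [ -4.05 -13.73 -23.13]
```

```bash
python3 -m jog '[[-0.8,-3.5,-0.7,0],[-1.6,-7,-1.4,0],[-2.4,-10.5,-2.1,0],[-3.2,-14,-2.8,0],[-4,-18,-3.6,0],[-4,-17.3,-6.5,0],[-4,-16.6,-9.5,0],[-4,-16,-13,0],[-4,-15.2,-16,0],[-4,-14.5,-19,0],[-4,-13.7,-23,0],[-4,-13.7,-23,0]]';  python3 -c "
from h import *
st()"
```

```text
t: 5.1
eef_pos: [0.4329, -0.2514, 0.654]
tool_rot: [0.048, 0.213, 0.971, 0.099]
contact_force: [0.5, -0.6, 0.0]
gripper_width: 0.998
grasp_force: 0.0
t 5.1 tcp [ 0.4329 -0.2514  0.654 ] grasp [ 0.4303 -0.2546  0.6725] tilt 12.61 az 51.5 y [0.403 0.89  0.212] q [ 1.09  0.15 -0.65  1.06 -0.13  1.92  1.53]
up in tool [-0.052  0.212 -0.976] az-18 dir in tool [-0.991  0.103  0.075]
```

```bash
python3 -m jog '[[-0.2,0.6,-3,0],[-0.4,1.2,-6,0],[-0.6,2,-9,0],[-0.8,2.6,-12,0],[-1,3.2,-15,0],[-1.2,4,-18,0],[-1.2,4,-18,0],[-1.2,4,-18,0],[-1.2,4,-18,0],[-1.2,4,-18,0]]';  python3 -c "
from h import *
st()"
```

```text
t: 5.93
eef_pos: [0.4481, -0.2245, 0.6851]
tool_rot: [0.074, 0.215, 0.969, 0.094]
contact_force: [-0.4, 0.9, 0.0]
gripper_width: 1.001
grasp_force: 0.0
t 5.9333 tcp [ 0.4481 -0.2245  0.6851] grasp [ 0.4446 -0.2273  0.7036] tilt 13.79 az 39.4 y [0.403 0.89  0.215] q [ 1.06  0.13 -0.69  1.01 -0.14  1.92  1.46]
up in tool [-0.103  0.215 -0.971] az-18 dir in tool [-0.986  0.103  0.127]
```

```bash
python3 -c "
from h import *
to(.42,-.4,1.2)";  python3 -m jog '[[-6,-4,-54,0],[-6,-4,-54,0],[-6,-4,-54,0],[-6,-4,-54,0],[-6,-4,-54,0],[-6,-4,-54,0],[-6,-4,-54,0]]';  python3 -c "
from h import *
st()"
```

```text
shift cm [-10.34  -5.69 -53.18]
t: 6.52
eef_pos: [0.4407, -0.2494, 0.7058]
tool_rot: [0.1, 0.218, 0.967, 0.091]
contact_force: [1.0, -0.1, -0.2]
gripper_width: 1.001
grasp_force: 0.0
t 6.5167 tcp [ 0.4407 -0.2494  0.7058] grasp [ 0.4363 -0.2519  0.7241] tilt 15.55 az 29.4 y [0.402 0.889 0.219] q [ 1.14  0.13 -0.72  0.96 -0.14  1.92  1.5 ]
up in tool [-0.155  0.219 -0.963] az-18 dir in tool [-0.978  0.103  0.18 ]
```

```bash
python3 -c "
from h import *
to(.29,-.42,.71);to(.29,-.42,1.2)"
```

```text
shift cm [  5.79 -21.14  -6.17]
shift cm [ -1.79 -10.42 -53.38]
```

```bash
python3 -m jog '[[1,-3.5,-1,0],[2,-7,-2,0],[3,-10.5,-3,0],[4,-14,-4,0],[5,-17.5,-5,0],[5.8,-21,-6,0],[5.8,-21,-6,0],[5.8,-21,-6,0]]' | sed -n 2,3p; for i in 1; do python3 -m jog '[[0,6,-24,0],[-8,10,-48,0],[-8,10,-48,0]]' | sed -n 1,3p; done; python3 -c "
from h import *
st()"
```

```text
eef_pos: [0.2932, -0.4168, 0.6757]
tool_rot: [0.118, 0.224, 0.964, 0.08]
t: 7.43
eef_pos: [0.3076, -0.3922, 0.7092]
tool_rot: [0.142, 0.222, 0.962, 0.067]
t 7.4333 tcp [ 0.3076 -0.3922  0.7092] grasp [ 0.3019 -0.3934  0.7272] tilt 18.05 az 12.2 y [0.408 0.893 0.192] q [ 1.8   0.17 -1.04  0.96 -0.12  1.92  1.84]
up in tool [-0.243  0.192 -0.951] az-18 dir in tool [-0.957  0.107  0.267]
```

```bash
python3 -m jog '[[-8,10,-48,0],[-8,10,-48,0],[-8,10,-48,0]]' | sed -n 1,3p;python3 -m jog '[[-10,9,-48,0],[-10,9,-48,0],[-10,9,-48,0]]' | sed -n 1,3p;python3 -m jog '[[-12,8,-48,0],[-12,8,-48,0],[-12,8,-48,0]]' | sed -n 1,3p; python3 -c "
from h import *
st()"
```

```text
t: 7.68
eef_pos: [0.3188, -0.3739, 0.7387]
tool_rot: [0.164, 0.224, 0.959, 0.056]
t: 7.93
eef_pos: [0.3284, -0.3585, 0.7681]
tool_rot: [0.187, 0.226, 0.955, 0.046]
t: 8.18
eef_pos: [0.3362, -0.3447, 0.801]
tool_rot: [0.214, 0.228, 0.949, 0.035]
t 8.1833 tcp [ 0.3362 -0.3447  0.801 ] grasp [ 0.3281 -0.3441  0.8182] tilt 25.04 az -4.2 y [0.418 0.894 0.164] q [ 1.99  0.16 -1.39  0.82 -0.07  1.92  1.69]
up in tool [-0.39   0.164 -0.906] az-18 dir in tool [-0.904  0.116  0.41 ]
```

```bash
python3 -c "
from h import *
to(.28,-.45,.78);to(.28,-.45,1.3)"; python3 -m jog '[[2,-3,-1,0],[3,-6,-2,0],[4,-9,-3,0],[4,-9,-3,0]]' | sed -n 1,3p;python3 -m jog '[[-20,5,-48,0],[-20,5,-48,0],[-20,5,-48,0]]' | sed -n 1,3p;python3 -m jog '[[-20,5,-48,0],[-20,5,-48,0],[-20,5,-48,0]]' | sed -n 1,3p; python3 -c "
from h import *
st()"
```

```text
shift cm [  0.62 -12.1   -0.14]
shift cm [-19.66  -3.56 -47.26]
t: 8.52
eef_pos: [0.2504, -0.4122, 0.7822]
tool_rot: [0.221, 0.235, 0.946, 0.032]
t: 8.77
eef_pos: [0.2691, -0.3959, 0.8149]
tool_rot: [0.243, 0.232, 0.942, 0.019]
t: 9.02
eef_pos: [0.2774, -0.3843, 0.8471]
tool_rot: [0.272, 0.23, 0.934, 0.011]
t 9.0167 tcp [ 0.2774 -0.3843  0.8471] grasp [ 0.2677 -0.3823  0.8633] tilt 31.65 az -11.4 y [0.423 0.894 0.146] q [ 2.13  0.13 -1.24  0.75 -0.25  1.91  1.87]
up in tool [-0.504  0.146 -0.851] az-18 dir in tool [-0.845  0.121  0.521]
```

```bash
python3 -m jog '[[4,-4,1,0],[6,-8,2,0],[6,-8,2,0]]' | sed -n 1,3p;python3 -m jog '[[-22,5,-46,0],[-22,5,-46,0],[-22,5,-46,0]]' | sed -n 1,3p; python3 -m jog '[[-22,5,-46,0],[-22,5,-46,0],[-22,5,-46,0]]' | sed -n 1,3p; python3 -c "
from h import *
st()"
```

```text
t: 9.27
eef_pos: [0.2033, -0.4348, 0.7866]
tool_rot: [0.271, 0.236, 0.933, 0.008]
t: 9.52
eef_pos: [0.2095, -0.4344, 0.849]
tool_rot: [0.291, 0.241, 0.926, -0.003]
t: 9.77
eef_pos: [0.2267, -0.4199, 0.8818]
tool_rot: [0.311, 0.24, 0.92, -0.017]
t 9.7667 tcp [ 0.2267 -0.4199  0.8818] grasp [ 0.216  -0.4165  0.8971] tilt 36.26 az -17.7 y [0.451 0.885 0.117] q [ 2.28  0.2  -1.41  0.66 -0.16  1.92  1.89]
up in tool [-0.58   0.117 -0.806] az-18 dir in tool [-0.792  0.15   0.591]
```

Tilt is now 36° at azimuth -17.7°, as wanted. A spin of -0.2 will level the closing axis.

```bash
python3 -m jog '[[0,0,0,-0.1],[0,0,0,-0.2],[0,0,0,-0.2],[0,0,0,-0.2]]' ; python3 -c "
from h import *
st();to(.36,.05,.5,1)
T=cloud(np.load('pics/top1.npz'))
c=np.load('pics/top1.npz')
for u,v in [(243,277),(318,296),(387,300),(430,306)]: print(P(c,u,v).round(3))"
```

```text
t: 10.1
eef_pos: [0.2258, -0.4208, 0.8801]
tool_rot: [0.306, 0.149, 0.939, -0.047]
contact_force: [0.8, 0.4, 0.1]
gripper_width: 1.006
grasp_force: 0.0
t 10.1 tcp [ 0.2258 -0.4208  0.8801] grasp [ 0.2151 -0.4174  0.8955] tilt 36.11 az -17.7 y [0.308 0.951 0.003] q [ 2.28  0.2  -1.41  0.66 -0.16  1.92  2.08]
up in tool [-0.589  0.003 -0.808] az-18 dir in tool [-0.808 -0.006  0.589]
shift cm [23.9  48.8  31.72]
[0.366 0.194 0.014]
[ 0.362 -0.044  0.015]
[ 0.365 -0.24   0.155]
[ 0.407 -0.377  0.031]
```

```bash
python3 -m jog '[[1.4,3,1.8,0],[2.8,6,3.6,0],[4.2,9,5.4,0],[5.6,12,7.2,0],[7,15,9,0],[8.4,18,10.8,0],[9.8,21,12.6,0],[11.3,24,14.5,0],[12.7,27,16.3,0],[14.2,30,18.2,0],[15.7,33,20.2,0],[17.2,36,22.2,0],[18.7,39,24.5,0],[20.2,42,27,0],[22,45,29,0],[23,47,30.5,0],[23.9,48.8,31.7,0],[23.9,48.8,31.7,0],[23.9,48.8,31.7,0]]' ; python3 -c "
from h import *
st();to(.5525,.046,.072,1)"
```

```text
t: 11.68
eef_pos: [0.3344, -0.2759, 0.6863]
tool_rot: [0.303, 0.159, 0.939, -0.032]
contact_force: [-1.5, -0.6, 0.2]
gripper_width: 0.998
grasp_force: 0.0
t 11.6833 tcp [ 0.3344 -0.2759  0.6863] grasp [ 0.3238 -0.2729  0.7018] tilt 35.53 az -15.7 y [0.319 0.947 0.036] q [ 1.06 -0.34 -0.15  1.52 -0.4   1.44  2.08]
up in tool [-0.58   0.036 -0.814] az-18 dir in tool [-0.814  0.005  0.58 ]
shift cm [27.95 35.22 59.04]
```

```bash
python3 -c "
from h import *
to(.43,.08,.30,1)";
```

```text
shift cm [25.05 35.36 33.09]
```

```bash
python3 -m jog '[[1.2,2,2,0],[2.4,4,4,0],[3.6,6,6,0],[5,8,8,0],[6.5,10,10,0],[8,12,12,0],[9.5,14,14,0],[11,16.2,15.6,0],[12.5,18.4,17.4,0],[14,20.6,19.2,0],[15.5,22.8,21,0],[17,25,23,0],[18.5,27,25,0],[20,29,27,0],[21.5,31,29,0],[23,33,31,0],[24.3,34.6,32.4,0],[25,35.3,33,0],[25,35.3,33,0]]' ; python3 -c "
from h import *
st();to(.43,.08,.30,1);to(.5525,.046,.072,1)"
```

```text
t: 13.27
eef_pos: [0.4774, -0.0698, 0.3921]
tool_rot: [0.303, 0.155, 0.94, -0.029]
contact_force: [1.1, -0.6, -0.9]
gripper_width: 0.996
grasp_force: 0.0
t 13.2667 tcp [ 0.4774 -0.0698  0.3921] grasp [ 0.4668 -0.067   0.4076] tilt 35.41 az -14.9 y [0.31  0.95  0.039] q [ 0.23 -0.34 -0.28  2.15  0.14  0.73  1.11]
up in tool [-0.578  0.039 -0.815] az-18 dir in tool [-0.815 -0.004  0.578]
shift cm [13.08 12.4   4.51]
shift cm [15.92 12.09 30.46]
```

```bash
python3 -m jog '[[1.6,1.2,1.5,0],[3.2,2.4,3,0],[4.8,3.6,4.6,0],[6.4,4.8,6.3,0],[8,6,8.2,0],[9.6,7.2,10.3,0],[11.2,8.4,12.6,0],[12.8,9.6,15,0],[14.4,10.8,17.5,0],[15.9,12.1,19.5,0],[15.9,12.1,20,0],[15.9,12.1,20,0]]' ; python3 - <<'E'
from h import *
st();to(.5525,.046,.072,1)
c=snap('wrist','w1')
s=snap('scene','s2')
E
```

```text
t: 14.27
eef_pos: [0.5034, 0.0593, 0.1404]
tool_rot: [0.301, 0.154, 0.941, -0.029]
contact_force: [-0.3, 0.1, 0.8]
gripper_width: 1.002
grasp_force: 0.0
t 14.2667 tcp [0.5034 0.0593 0.1404] grasp [0.4928 0.0621 0.156 ] tilt 35.23 az -14.7 y [0.307 0.951 0.039] q [ 0.36  0.21 -0.95  2.4   1.38  0.61 -0.48]
up in tool [-0.576  0.039 -0.817] az-18 dir in tool [-0.817 -0.007  0.576]
shift cm [-0.21 -0.02 10.42]
```

View pics/w1.png

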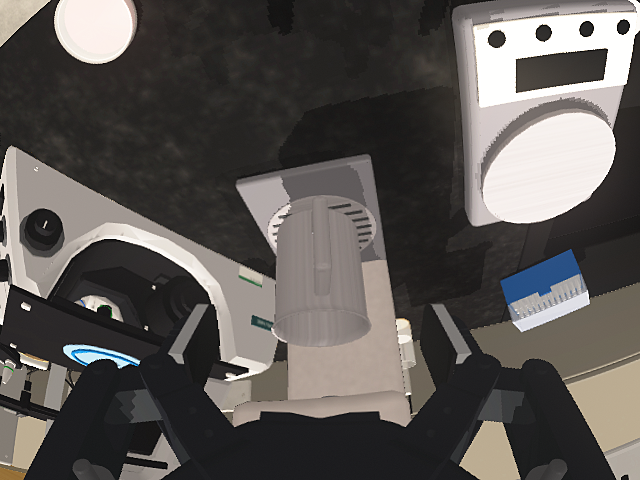

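The wrist view shows the strap from (320,200) to (322,290), centred between the fingers. I'll measure it with the fisheye model.

```bash
python3 - <<'E'
from h import *
c=np.load('pics/w1.npz'); f=240/np.tan(np.radians(float(c['fovy']))/2)
v,u=np.mgrid[:480,:640]; d=c['depth']; dx,dy=u-c['cx'],v-c['cy']; r=np.hypot(dx,dy)+1e-9; th=r/f
k=np.tan(th)/r*d; p=(np.stack([dx*k,dy*k,d,np.ones_like(d)],-1)@c['pose'].T)[...,:3]
for q in [(320,205),(320,220),(320,240),(321,250),(321,262),(321,275),(322,285),(300,330),(340,330),(545,165)]: print(q,p[q[1],q[0]].round(4))
for row in (215,240,262): print(row,[(x,*p[row,x].round(3)) for x in range(308,336,3)])
j=p[(d>0)&(th<1.4)]; j=box(j,.55,.67,-.025,.07,.05,.11)
from scipy.optimize import least_squares
cc=np.array([.628,.021])
for i in range(6):
    rr=np.hypot(*(j[:,:2]-cc).T); w=j[abs(rr-.04)<.006]
    cc=least_squares(lambda a:np.hypot(w[:,0]-a[0],w[:,1]-a[1])-.04,cc,loss='soft_l1',f_scale=.001).x
s=j[(rr>.07)&(rr<.09)]; print('jug',cc,len(w),'strap',len(s),s.mean(0),np.degrees(np.arctan2(*(cc-s[:,:2].mean(0))[::-1])))
E
```

```text
(320, 205) [0.5483 0.0484 0.0492]
(320, 220) [0.5483 0.0478 0.0636]
(320, 240) [0.5481 0.0471 0.0817]
(321, 250) [0.5489 0.0472 0.0897]
(321, 262) [0.5493 0.0467 0.0993]
(321, 275) [0.5581 0.0437 0.1041]
(322, 285) [0.5729 0.0398 0.1037]
(300, 330) [ 0.6524 -0.0071  0.1027]
(340, 330) [0.6635 0.029  0.1044]
(545, 165) [0.5608 0.2299 0.0483]
215 [(308, np.float64(0.588), np.float64(0.026), np.float64(0.022)), (311, np.float64(0.588), np.float64(0.028), np.float64(0.023)), (314, np.float64(0.549), np.float64(0.043), np.float64(0.057)), (317, np.float64(0.548), np.float64(0.046), np.float64(0.058)), (320, np.float64(0.549), np.float64(0.048), np.float64(0.058)), (323, np.float64(0.55), np.float64(0.05), np.float64(0.058)), (326, np.float64(0.55), np.float64(0.052), np.float64(0.059)), (329, np.float64(0.594), np.float64(0.043), np.float64(0.022)), (332, np.float64(0.594), np.float64(0.046), np.float64(0.023)), (335, np.float64(0.597), np.float64(0.048), np.float64(0.021))]
240 [(308, np.float64(0.587), np.float64(0.025), np.float64(0.05)), (311, np.float64(0.586), np.float64(0.028), np.
[... 563 characters left out ...]
t64(0.024), np.float64(0.072)), (311, np.float64(0.588), np.float64(0.027), np.float64(0.072)), (314, np.float64(0.549), np.float64(0.042), np.float64(0.099)), (317, np.float64(0.549), np.float64(0.044), np.float64(0.099)), (320, np.float64(0.549), np.float64(0.046), np.float64(0.099)), (323, np.float64(0.55), np.float64(0.048), np.float64(0.099)), (326, np.float64(0.55), np.float64(0.05), np.float64(0.1)), (329, np.float64(0.552), np.float64(0.052), np.float64(0.099)), (332, np.float64(0.595), np.float64(0.043), np.float64(0.072)), (335, np.float64(0.596), np.float64(0.045), np.float64(0.071))]
jug [0.62664528 0.02134353] 6416 strap 437 [0.55251133 0.04913843 0.08606433] -20.552433752971176
```

The strap middle is at (0.554, 0.046) with its face yaw matching the pads, so I'll go in.

```bash
python3 -m jog '[[-0.3,0,2,0],[-0.3,0,4.5,0],[-0.3,0,7,0],[-0.3,0,9,0],[-0.3,0,10.3,0],[-0.3,0,10.4,0],[-0.3,0,10.4,0]]' ; python3 -c "
from h import *
st()"; python3 -m jog '[[0,0,0,0],[0,0,0,0],[0,0,0,0],[0,0,0,0],[0,0,0,0],[0,0,0,0],[0,0,0,0],[0,0,0,0],[0,0,0,0],[0,0,0,0]]' 1 110;python3 -c "
from h import *
st()
c=snap('wrist','w2')"
```

```text
t: 14.95
eef_pos: [0.5642, 0.0412, 0.0599]
tool_rot: [0.302, 0.154, 0.94, -0.03]
contact_force: [-0.3, 0.0, 0.1]
gripper_width: 1.003
grasp_force: 0.0
t 14.95 tcp [0.5642 0.0412 0.0599] grasp [0.5536 0.0441 0.0754] tilt 35.31 az -15.0 y [0.307 0.951 0.036] q [ 0.31  0.5  -0.84  2.35  1.76  0.73 -0.72]
up in tool [-0.577  0.036 -0.816] az-18 dir in tool [-0.816 -0.007  0.577]
t: 15.78
eef_pos: [0.5644, 0.0423, 0.0602]
tool_rot: [0.303, 0.152, 0.94, -0.03]
contact_force: [-4.0, 0.6, 7.6]
gripper_width: 0.065
grasp_force: 108.2
t 15.7833 tcp [0.5644 0.0423 0.0602] grasp [0.5538 0.0452 0.0757] tilt 35.41 az -14.8 y [0.304 0.952 0.036] q [ 0.3   0.51 -0.84  2.35  1.76  0.73 -0.72]
up in tool [-0.578  0.036 -0.815] az-18 dir in tool [-0.815 -0.01   0.578]
```

View pics/w2.png

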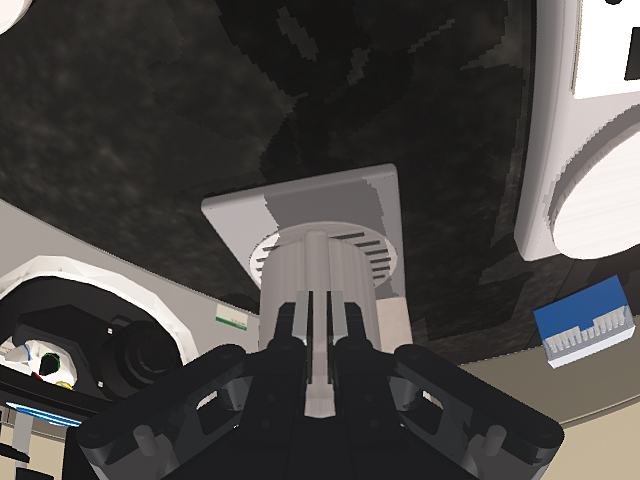

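Grip is firm at 108 N, with the strap between the pads. Next: the shifts for lifting out.

```bash
python3 -c "
from h import *
M=rot().as_matrix();print('x',M[0].round(3),'y',M[1].round(3),'z',M[2].round(3))
for d in [(0,0,2.5),(-4,0,2.5),(-4,0,4.5),(-4.5,10.5,4.5),(-5.1,21.9,7)]: print(d,(M.T@d).round(2))"; python3 -m jog '[[-0.3,0,-0.4,0],[-0.6,0,-0.8,0],[-1,0.1,-1.4,0],[-1.4,0.1,-2,0],[-1.4,0.1,-2,0],[-1.4,0.1,-2,0]]'; python3 -c "
from h import *
st()"
```

```text
x [-0.77   0.304  0.56 ] y [ 0.268  0.952 -0.148] z [-0.578  0.036 -0.815]
(0, 0, 2.5) [-1.45  0.09 -2.04]
(-4, 0, 2.5) [ 1.64 -1.13 -4.28]
(-4, 0, 4.5) [ 0.48 -1.05 -5.91]
(-4.5, 10.5, 4.5) [ 3.68  8.79 -7.74]
(-5.1, 21.9, 7) [  5.75  19.55 -11.81]
t: 16.33
eef_pos: [0.5643, 0.0419, 0.0844]
tool_rot: [0.302, 0.153, 0.94, -0.03]
contact_force: [0.1, -0.4, -3.7]
gripper_width: 0.07
grasp_force: 108.1
t 16.3333 tcp [0.5643 0.0419 0.0844] grasp [0.5537 0.0448 0.0998] tilt 35.37 az -14.9 y [0.306 0.951 0.036] q [ 0.32  0.44 -0.85  2.34  1.67  0.69 -0.63]
up in tool [-0.578  0.036 -0.815] az-18 dir in tool [-0.816 -0.009  0.578]
```

```bash
python3 -m jog '[[0.6,-0.2,-0.4,0],[1.4,-0.6,-1,0],[2.2,-0.9,-1.6,0],[3.1,-1.2,-2.2,0],[2.5,-1.2,-3,0],[1.9,-1.1,-3.9,0],[1.9,-1.1,-3.9,0],[1.9,-1.1,-3.9,0]]'; python3 - <<'E'
from h import *
st()
M=rot().as_matrix()
g=np.array(bot.get_obs()['eef_pos'])-.019*M[:,2]
for d in [(.510,.155,.12),(.505,.18,.145),(.503,.265,.145)]: print(d,(M.T@(np.array(d)-g)*100).round(2))
E
```

```text
t: 17.0
eef_pos: [0.5242, 0.0425, 0.1049]
tool_rot: [0.303, 0.153, 0.94, -0.03]
contact_force: [0.1, 0.3, -3.1]
gripper_width: 0.065
grasp_force: 108.9
t 17.0 tcp [0.5242 0.0425 0.1049] grasp [0.5136 0.0453 0.1204] tilt 35.43 az -14.9 y [0.305 0.952 0.036] q [ 0.35  0.33 -0.9   2.4   1.59  0.65 -0.63]
up in tool [-0.579  0.036 -0.815] az-18 dir in tool [-0.815 -0.009  0.578]
(0.51, 0.155, 0.12) [ 3.25 10.33 -1.8 ]
(0.505, 0.18, 0.145) [ 2.86 12.64 -4.49]
(0.503, 0.265, 0.145) [ 5.3  20.67 -5.86]
```

```bash
python3 -m jog '[[0.3,1,-0.2,0],[0.8,2.5,-0.5,0],[1.4,4.5,-0.8,0],[2,6.5,-1.1,0],[2.6,8.5,-1.5,0],[3.2,10.3,-1.8,0],[2.9,11.5,-3,0],[2.9,12.6,-4.5,0],[3.5,14.6,-4.8,0],[4.1,16.6,-5.1,0],[4.7,18.6,-5.5,0],[5.1,20,-5.8,0],[5.3,20.7,-5.9,0],[5.3,20.7,-5.9,0],[5.3,20.7,-5.9,0]]'; python3 - <<'E'
from h import *
st()
snap('wrist','w3');snap('top','t3');snap('scene','s3')
E
```

```text
t: 18.25
eef_pos: [0.5132, 0.2623, 0.1287]
tool_rot: [0.302, 0.152, 0.941, -0.03]
contact_force: [1.1, -1.3, -3.1]
gripper_width: 0.064
grasp_force: 108.3
t 18.25 tcp [0.5132 0.2623 0.1287] grasp [0.5026 0.2651 0.1442] tilt 35.29 az -14.9 y [0.305 0.952 0.035] q [-0.09  0.5  -1.01  2.16  1.32  1.05 -0.68]
up in tool [-0.577  0.035 -0.816] az-18 dir in tool [-0.817 -0.009  0.577]
```

View pics/w3.png

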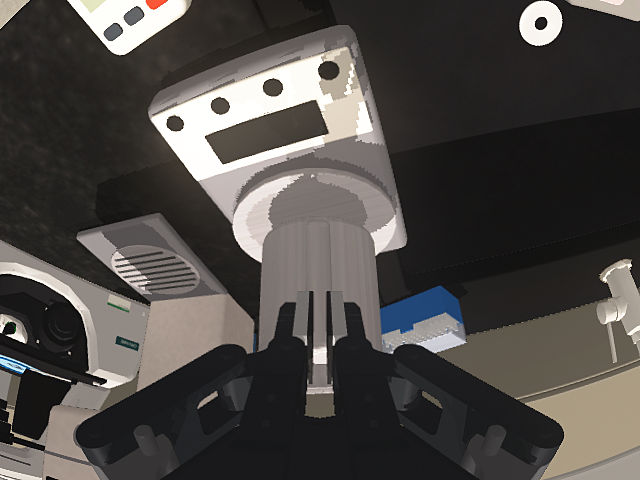

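The jug hangs over the pan, base at about (315,225) and pan ellipse centred at about (315,210). I'll measure the jug's axis, its tilt and the pan centre.

```bash
python3 - <<'E'
from h import *
from scipy.optimize import least_squares
c=np.load('pics/w3.npz'); f=240/np.tan(np.radians(float(c['fovy']))/2)
v,u=np.mgrid[:480,:640]; d=c['depth']; dx,dy=u-c['cx'],v-c['cy']; r=np.hypot(dx,dy)+1e-9; th=r/f
k=np.tan(th)/r*d; p=(np.stack([dx*k,dy*k,d,np.ones_like(d)],-1)@c['pose'].T)[...,:3][(d>0)&(th<1.4)]
j=box(p,.53,.66,.19,.30,.085,.185); x=np.array([.576,.24,0,0])
fn=lambda a,w:np.hypot(w[:,0]-a[0]-a[2]*(w[:,2]-.12),w[:,1]-a[1]-a[3]*(w[:,2]-.12))-.04
for i in range(8):
    w=j[abs(fn(x,j))<(.01 if i<4 else .004)]; x=least_squares(fn,x,args=(w,),loss='soft_l1',f_scale=.001).x
print('jug',x.round(4),len(w),'rms',fn(x,w).std(), 'zmin',w[:,2].min(),w[:,2].max())
q=box(p,.48,.66,.15,.33,.044,.052); 
# pan: boundary via hull -> min enclosing circle
q=q[np.hypot(q[:,0]-.576,q[:,1]-.24)<.075]
print('pan',cv2.minEnclosingCircle(q[:,:2].astype(np.float32)),np.median(q[:,2]))
T=cloud(np.load('pics/top1.npz'));q=box(T,.48,.66,.15,.33,.046,.054);q=q[(abs(q[:,2]-.05)<.003)&(np.hypot(q[:,0]-.576,q[:,1]-.24)<.08)]
print('pan top',cv2.minEnclosingCircle(q[:,:2].astype(np.float32)))
h=cv2.convexHull(q[:,:2].astype(np.float32))[:,0]; print(least_squares(lambda a:np.hypot(h[:,0]-a[0],h[:,1]-a[1])-.064,[.576,.24],loss='soft_l1',f_scale=.002).x)
E
```

```text
jug [ 0.5704  0.2437  0.1491 -0.068 ] 6433 rms 0.0006161924899023074 zmin 0.08501746751914474 0.17846774760427225
pan ((0.5748088955879211, 0.24040070176124573), 0.06511501967906952) 0.047713421837333764
pan top ((0.5695083141326904, 0.2415047436952591), 0.07266514003276825)
[0.57674879 0.23875816]
```

The jug droops about 9° nose-down in the grip. Once upright about the grip, its base centre will be near (0.574, 0.234), well within the pan centred at (0.575, 0.240). I'll lower it gently so the pan levels it, watching the force.

```bash
python3 -m jog '[[0.3,0.1,0.35,0],[0.6,0.2,0.7,0],[0.9,0.25,1.05,0],[1.1,0.25,1.4,0],[1.1,0.25,1.4,0],[1.1,0.25,1.4,0]]'; python3 -m jog '[[0.1,0,0.15,0],[0.2,0,0.3,0],[0.3,0,0.45,0],[0.4,0,0.58,0],[0.5,0,0.7,0],[0.5,0,0.7,0]]'; python3 -c "
from h import *
st()"
```

```text
t: 18.9
eef_pos: [0.5139, 0.2656, 0.1114]
tool_rot: [0.302, 0.153, 0.941, -0.03]
contact_force: [0.2, 0.2, -3.2]
gripper_width: 0.067
grasp_force: 109.2
t: 19.4
eef_pos: [0.5139, 0.2663, 0.1031]
tool_rot: [0.302, 0.152, 0.941, -0.03]
contact_force: [-0.9, 0.3, 0.1]
gripper_width: 0.061
grasp_force: 111.2
t 19.4 tcp [0.5139 0.2663 0.1031] grasp [0.5033 0.2691 0.1186] tilt 35.35 az -14.8 y [0.305 0.952 0.036] q [-0.13  0.55 -0.98  2.17  1.38  1.06 -0.75]
up in tool [-0.577  0.036 -0.816] az-18 dir in tool [-0.816 -0.01   0.577]
```

```bash
python3 -m jog '[[0.06,0,0.08,0],[0.12,0,0.16,0],[0.17,0,0.25,0],[0.23,0,0.33,0],[0.3,0,0.42,0],[0.37,0,0.52,0],[0.37,0,0.52,0],[0.37,0,0.52,0]]'; python3 - <<'E'
from h import *
from scipy.optimize import least_squares
st(); c=snap('wrist','w4'); f=240/np.tan(np.radians(float(c['fovy']))/2)
v,u=np.mgrid[:480,:640]; d=c['depth']; dx,dy=u-c['cx'],v-c['cy']; r=np.hypot(dx,dy)+1e-9; th=r/f
k=np.tan(th)/r*d; p=(np.stack([dx*k,dy*k,d,np.ones_like(d)],-1)@c['pose'].T)[...,:3][(d>0)&(th<1.4)]
j=box(p,.53,.66,.19,.30,.06,.145); x=np.array([.576,.24,0,0])
fn=lambda a,w:np.hypot(w[:,0]-a[0]-a[2]*(w[:,2]-.048),w[:,1]-a[1]-a[3]*(w[:,2]-.048))-.04
for i in range(8):
    w=j[abs(fn(x,j))<(.01 if i<4 else .004)]; x=least_squares(fn,x,args=(w,),loss='soft_l1',f_scale=.001).x
print('jug',x.round(4),len(w))
E
```

```text
t: 20.07
eef_pos: [0.5142, 0.2666, 0.097]
tool_rot: [0.302, 0.153, 0.94, -0.03]
contact_force: [-1.5, 0.4, 1.7]
gripper_width: 0.063
grasp_force: 112.9
t 20.0667 tcp [0.5142 0.2666 0.097 ] grasp [0.5036 0.2694 0.1125] tilt 35.36 az -14.8 y [0.305 0.952 0.036] q [-0.13  0.56 -0.97  2.17  1.39  1.06 -0.77]
up in tool [-0.578  0.036 -0.816] az-18 dir in tool [-0.816 -0.009  0.577]
jug [ 0.5771  0.2456 -0.0109 -0.0011] 5678
```

The jug stands upright (0.6° tilt) within 6 mm of the pan centre. Now releasing softly and backing out.

```bash
python3 -m jog '[[0,0,0,0],[0,0,0,0],[0,0,0,0]]' 1 20 | tail -3; python3 -m jog '[[0,0,0,0],[0,0,0,0],[0,0,0,0],[0,0,0,0],[0,0,0,0],[0,0,0,0],[0,0,0,0]]' -1; python3 -m jog '[[0,0,-0.5,0],[0,0,-1.5,0],[0,0,-3,0],[0,0,-5,0],[0,0,-7.5,0],[0,0,-10,0],[0,0,-12,0],[0,0,-12,0],[0,0,-12,0]]'; python3 - <<'E'
from h import *
c=snap('wrist','w5'); s=snap('scene','s5'); t=snap('top','t5')
t1=cv2.imread('pics/top1.png')[120:345,200:460]; t5=cv2.imread('pics/t5.png')[120:345,200:460]
a=cv2.resize(cv2.imread('pics/w5.png'),(400,300)); b=cv2.resize(t5,(400,300))
cv2.imwrite('pics/fin.png',np.vstack([np.hstack([a,b]),np.hstack([cv2.resize(cv2.imread('pics/s5.png'),(400,300)),cv2.resize(t1,(400,300))])]))
st()
E
```

```text
contact_force: [-1.9, 1.7, 1.2]
gripper_width: 0.066
grasp_force: 112.9
t: 20.95
eef_pos: [0.5141, 0.2663, 0.0969]
tool_rot: [0.302, 0.153, 0.94, -0.03]
contact_force: [0.4, 0.3, -0.6]
gripper_width: 0.996
grasp_force: 0.0
t: 21.7
eef_pos: [0.4468, 0.285, 0.1963]
tool_rot: [0.303, 0.152, 0.94, -0.029]
contact_force: [0.4, 0.0, 0.1]
gripper_width: 1.0
grasp_force: 0.0
t 21.85 tcp [0.4471 0.2832 0.194 ] grasp [0.4365 0.2861 0.2095] tilt 35.32 az -15.0 y [0.306 0.951 0.035] q [-0.09  0.34 -1.14  2.16  1.1   1.1  -0.62]
up in tool [-0.577  0.035 -0.816] az-18 dir in tool [-0.816 -0.008  0.577]
```

View pics/fin.png

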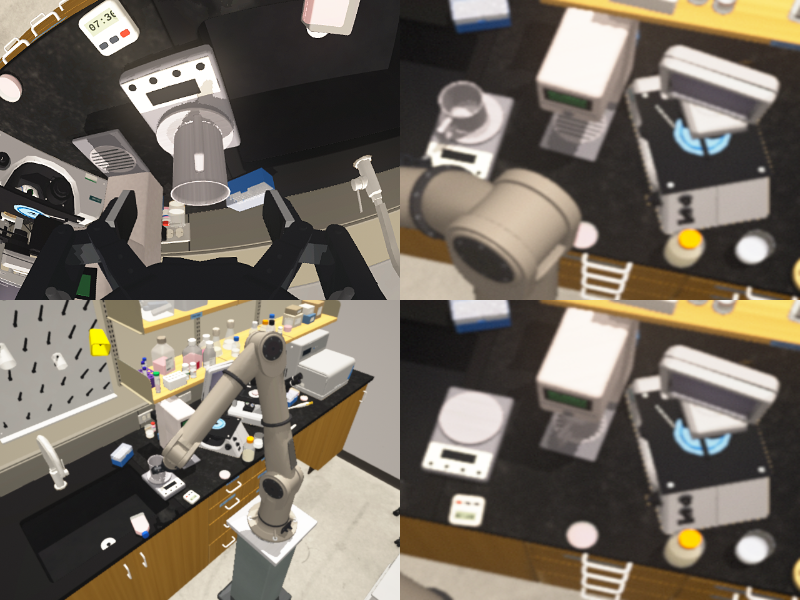

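The combined picture shows the jug standing upright on the pan with its whole base on it, and the gripper clear. The bottle, petri dish and beaker are in the same places in the before and after top views. The timer and flask are unmoved in the scene and wrist views.

```bash
python3 -c "
from station import bot
print(bot.hand_in())"
```

```text
the job is handed in; nothing more can be done
None
```

The jug is standing upright on the balance pan, about 6 mm off centre with its whole base on it and released; nothing else appears to have moved, and I handed the job in at about 22 s.

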